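Clamp a brittle test coupon gently and start the cycle

TASK

Stand the brittle ceramic coupon upright on the bed of the small green vice, midway along the jaws, holding it with a light grip, and let go of it; then slide the vice's moving jaw up to it and push until the jaw presses the coupon with about 12 newtons, never more than 24, so that it stays lightly clamped when you let go of the jaw. Then start the test on the key pad: press the round key, let it come up, and press the long bar key, never the square one. Leave the keys alone until the coupon is clamped, and do not disturb the steel block, the dish or the caliper.

Things in the scene. Friction and masses are not known exactly. Their poses are not given: they have to be found in the camera images.
- coupon_mid (a point): Brittle white ceramic coupon (about 0.14 kg, varies): a plate 64 mm long (its x), 12 mm thick (y), 64 mm tall (z), with a notch 12 mm wide, 4 mm deep in the middle of its top edge. It starts upright on the worktop. This point is its centre, 32 mm above its underside. Take it across the 12 mm thickness, within 24 mm of the top, with no more than 40 N of grip per finger.
- vice: Small green vice with steel jaw faces, fixed, 70 x 168 mm. Origin under its base. x runs along the jaws (58 mm long), y from the moving to the fixed jaw, z up. Jaw tops 54 mm above the worktop, so 24 mm of the coupon stands out above them. The jaw and backstop faces span 34 to 54 mm above the worktop. It is pushed shut by hand, its screw is disengaged.
- vice_bed (a point): Point on the vice's flat bed, 14 mm above the worktop, between the jaws: the middle of the coupon's foot goes here. Axes as vice. The moving jaw's face is at y = -11.75 mm when its joint is 0 (it starts at most 1.5 mm on). A sprung steel backstop plate on the fixed jaw has its face between y = +10.2 and +15.3 mm, set by hand and not measured; it yields 0.2 mm per newton.
- jaw_grip (a point): Middle of the moving jaw block, 40 mm above the worktop; axes as vice. Pinch it from above across its sides, 60 mm apart along x. The block runs from 13 mm behind this point to 18 mm ahead of it (clamping face), its top 53 mm above the worktop. The vice's base below is 70 mm wide, 14 mm tall. A fixed block 50 mm wide, 48 mm tall stands 24 mm or more behind the jaw.
- vice_jaw (a joint): Slide of the moving jaw, m: 0 open, to 0.028, growing towards the fixed jaw. It drags with about 6 N, so the hand feels about 6 N more than the coupon does; when let go, the drag holds the jaw with up to 6 N left on the coupon.
- coupon: The same coupon; this origin is at the centre of its underside. Axes as coupon_mid.
- key_round_top (a point): Centre of the top of the round key (29 mm across) on a flat grey key pad (84 x 134 mm, fixed, 22 mm tall, key tops 34 mm above the worktop). The keys are 40 mm apart in a row along the pad's y: round at +40 mm, square in the middle, bar at -40 mm. z up.
- key_square_top (a point): Centre of the top of the square key (28 x 28 mm) in the middle of the row; it cancels the test and must not be pressed.
- key_bar_top (a point): Centre of the top of the long bar key, 62 mm along the pad's x and 24 mm along the row.
- key_round (a joint): Travel of the round key, m: 0 up, 0.006 fully down; it springs back. It takes about 2 N to start and 5.4 N fully down; it counts as pressed beyond 3.5 mm (about 4 N) and as up below 1.5 mm.
- key_square (a joint): Travel of the square key, as key_round.
- key_bar (a joint): Travel of the bar key, as key_round.
- block: Bystander: round ground steel block 53 mm across, 13 mm tall, loose. Origin under its centre.
- dish: Bystander: round white shallow dish 67 mm across, 14 mm tall, loose. Origin under its centre.
- gauge: Bystander: steel caliper 190 x 70 x 7 mm, lying loose. Origin under its centre.
Not all that is in view belongs to the job. Leave any blue look-alike of the coupon alone.

How it is judged:
By the outcome, as a careful person would: the job done as asked, in the order asked, and still so for the second after the job is handed in, with the robot touching nothing.
It also fails if it takes over 72 s, if anything falls off the work surface, if the arm or the gripper's body presses on something with over 40 N, if the wrist force passes 120 N, or if a joint passes its speed limit or range.

ROBOT

A 6-joint arm with a two-finger parallel gripper is mounted at the origin on a cart in front of the work surface, level with it; the furniture and walls round the work are solid. World frame = base frame: x ahead of the robot, y to its left, z up, the work surface at z = 0. Lengths are in m, angles in rad, forces in N, time in s.
With the tool pointing down it reaches from about 0.25 to 0.775 m from the base axis. Payload 4 kg.
Tool frame: the origin (TCP) lies at the very end of the fingers, on their centre line; the grasp point (between the pads) lies 19 mm behind it (robot.pinch_z is the distance from the TCP to the grasp point, in m); z points along the fingers, y is the line along which they close (so a half turn about z gives the same grasp; the last joint's range is limited). The gripper opens to 94 mm and grips with 3 to 60 N. Pads are 16 mm wide; open, the fingers measure 119 mm over their backs; the gripper's body (75 mm by 177 mm) begins 78 mm behind the grasp point.
Start: joints at [-1.256, 0.087, 1.371, -0, 1.684, -0.103], TCP at [0.223, -0.503, 0.206] pointing down, gripper open.
Joint ranges: [-3.1, 3.1], [-0.76, 2.03], [0.27, 2.55], [-1.08, 4.22], [0.17, 2.65], [-2.57, 2.57]. Speed limits (rad/s): [2.79, 2.79, 3.14, 3.14, 3.14, 3.14].

INTERFACE

Orientations are given as [roll, pitch, yaw] about the fixed x, y, z axes, in that order (R = Rz(yaw) Ry(pitch) Rx(roll)).
In Python, from bench import robot gives the robot as it stands.
- The arm moves only by the tool arm_command, never from a script. Its argument "targets" is one flat list of numbers, 7 for each row, row after row: the turn, a rotation vector about the tool's x, y, z in degrees, then the shift along the tool's x, y, z in mm, then the closure, from -1 (fully open) to 1 (shut). In form: [ax, ay, az, x, y, z, hand, ax, ay, az, x, y, z, hand, ...]. A call has 1 to 20 rows; each row is the pose to reach, as a shift and turn from the pose commanded when the call began, along the tool's axes at that moment; what a row does not reach only later rows make up. A row lasts 1/10 s, in which the tool goes at most 50 mm and 8.59 degrees, less where a joint would pass 70% of its speed; a pose out of reach is approached as far as the arm can. A call with a gripper value outside its range is refused whole. The fingers move at their own pace and stop on an object; the grip force is fixed at half the most. Time passes only in rows, so rows that repeat a pose let the fingers close. It gives the time, the measured TCP pose, the force, the opening and the grip force at its end, in the units of the state.
- robot.get_obs(): the state, without advancing time (a new reading comes with each control period).
- robot.snapshot(name): name is "side" or "top" or "wrist"; returns a dict with "color" (480x640x3 uint8, red, green, blue), "range_z" (480x640 float32, m along the optical axis (not along the pixel's ray), 0 where there is no reading), "fx", "fy", "cx", "cy" (pixels), "T" (4x4, takes a point from camera to world coordinates); the wrist camera has in their place "T_tool_cam" (4x4, takes a point from camera to tool coordinates, whose origin is the TCP and whose axes are the flange's). Camera axes: x right, y down, z forward; pixel columns grow to the right and rows downward; lengths in m; the calibration is good to about 2 mm. A picture is of the moment at which its call begins: read the wrist's pose just before it.
- robot.close_job(): hands the job in; it is judged then, once.
The state is a dict: "time": time; "joint_positions": joint angles; "qvel": joint speeds; "joint_torque": joint torques, N m; "tool_pos": TCP position; "ee_rot": TCP orientation; "wrist_force": force on the tool from outside, world axes, zero at the start; "wrist_torque": the same for the moment, N m; "width": finger opening in m; "finger_force": force on a finger pad.
Only numpy, scipy, OpenCV 4.12 (cv2) and the standard library are available. Lean on these libraries where they do the work, as an engineer would, in place of code of your own. Each camera call takes 0.05 s, during which the arm holds its last target. There are 200 camera calls.

## Working session

There is one attempt and no reset: what is moved stays moved. The work goes in short steps, Python scripts to look and compute and a tool call to move; the robot and the scene stay as the last step left them, time stands still between calls to the robot, and variables do not carry over. Pictures are saved under pics/ and viewed, at most 10 in all, crops included, and the job is handed in when it is done.

Besides the shell and the picture viewer there is one more tool, called after ">>>" in YAML: its name, and indented under it one key for each argument. arm_command: Moves the arm, as the interface text tells. Its arguments: {"type":"object","properties":{"targets":{"type":"array"}},"required":["targets"]}

```bash
mkdir -p pics; cat > h.py <<'E'
import numpy as np, cv2, pickle
from bench import robot
def snap(n,f):
    o=robot.get_obs(); s=robot.snapshot(n); s['obs']=o
    pickle.dump(s,open(f'pics/{f}.pkl','wb')); cv2.imwrite(f'pics/{f}.png',s['color'][:,:,::-1]); return s
def load(f): return pickle.load(open(f'pics/{f}.pkl','rb'))
def cloud(s,T=None):
    v,u=np.mgrid[:480,:640]; z=s['range_z']
    P=np.stack([(u-s['cx'])/s['fx']*z,(v-s['cy'])/s['fy']*z,z],-1)
    T=s['T'] if T is None else T
    W=P@T[:3,:3].T+T[:3,3]; W[z==0]=np.nan; return W
E
python3 - <<'E'
from h import *
o=robot.get_obs()
for k in o: print(k,np.round(o[k],4))
t=snap('top','top0'); s=snap('side','side0')
print(np.round(t['T'],3),t['fx']); print(np.round(s['T'],3))
E
```

```text
time 0.0
joint_positions [-1.2561  0.088   1.3723 -0.      1.6836 -0.1031]
qvel [ 0.0009 -0.0008 -0.0007  0.0014 -0.0004 -0.0013]
joint_torque [-6.00000e-04 -3.40189e+01 -3.02425e+01  7.18000e-02  3.30000e-02
 -2.00000e-04]
tool_pos [ 0.223  -0.5022  0.2043]
ee_rot [-3.1394e+00 -2.0000e-04  4.1780e-01]
wrist_force [-1.0079 -0.0147  0.4211]
wrist_torque [-0.0489  0.0294  0.017 ]
finger_force 0.0
width 0.0942
[[-0.    -0.995  0.103  0.461]
 [-1.     0.001  0.002 -0.211]
 [-0.002 -0.103 -0.995  0.907]
 [ 0.     0.     0.     1.   ]] 500.51657497603054
[[ 1.    -0.019  0.023  0.554]
 [-0.029 -0.499  0.866 -0.918]
 [-0.005 -0.866 -0.499  0.487]
 [ 0.     0.     0.     1.   ]]
```

View pics/top0.png

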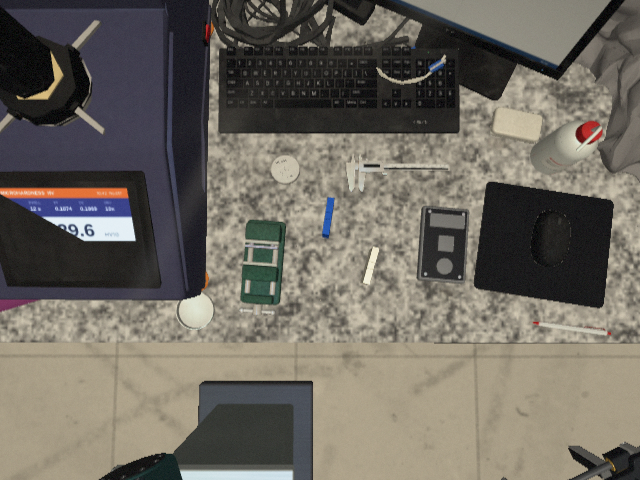

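View pics/side0.png

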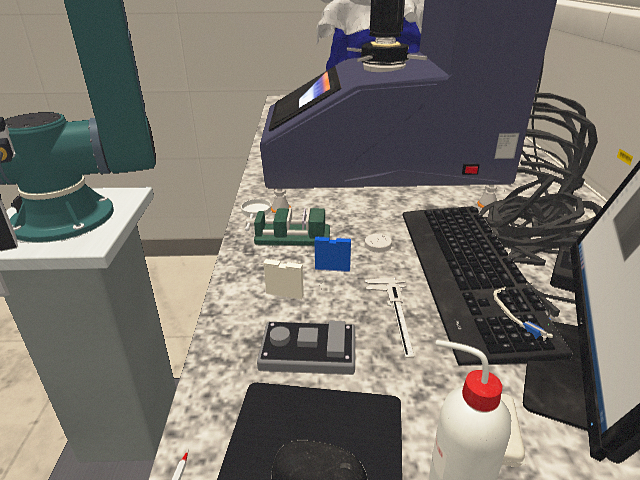

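Top view: vice ~(263,263), white coupon ~(371,266), blue decoy ~(328,217), key pad ~(443,244) with round key at (445,266) and bar at (447,220), block (285,168), caliper (395,167), dish (195,310). The side view agrees with this.

```bash
python3 - <<'E'
from h import *
t=load('top0'); W=cloud(t)
a=cv2.resize(t['color'][205:325,225:480],None,fx=3.1,fy=3.1,interpolation=cv2.INTER_CUBIC)
cv2.imwrite('pics/crop0.png',a[:,:,::-1])
def rect(m,n):
    p=W[m][:,:2].astype(np.float32); r=cv2.minAreaRect(p*1000); print(n,m.sum(),np.round(np.array(r[0]),1),np.round(r[1],1),round(r[2],1),'zmed',np.round(np.nanmedian(W[m][:,2])*1000,1))
def box(u0,u1,v0,v1,z0,z1):
    m=np.zeros((480,640),bool); m[v0:v1,u0:u1]=1; return m&(W[...,2]>z0)&(W[...,2]<z1)
print('table',np.nanmedian(W[250:290,300:350,2]))
rect(box(350,395,235,300,.055,.075),'coupon'); rect(box(310,345,185,250,.055,.075),'blue')
rect(box(235,295,210,320,.010,.075),'vice all'); rect(box(235,295,210,320,.044,.075),'vice hi')
rect(box(410,475,195,295,.015,.05),'pad');
k=box(410,475,195,295,.030,.05)
n,l,st,c=cv2.connectedComponentsWithStats(k.astype(np.uint8))
for i in range(1,n):
    if st[i,4]>50: rect(l==i,'key')
# height profile along vice column
for v in range(215,312,2): print(v,np.round(W[v,263]*1000,0).tolist(),end=' ')
E
```

```text
table 5.4840980635462167e-05
coupon 280 [ 501.5 -292.1] [12.2 63.7] 74.0 zmed 63.6
blue 260 [ 586.2 -220.1] [11.9 64. ] 81.3 zmed 63.8
vice all 3459 [ 502.  -103.2] [ 70.  166.6] 85.6 zmed 42.2
vice hi 1693 [ 498.2 -102.9] [ 60.3 154.7] 85.9 zmed 53.1
pad 3489 [ 541.6 -426.3] [ 84.8 134.1] 85.0 zmed 22.6
key 485 [ 581.4 -429.9] [62.9 24.5] 85.1 zmed 34.0
key 258 [ 541.6 -426.3] [28.1 28.1] 85.0 zmed 34.1
key 214 [ 501.7 -423.1] [28.3 27.8] 40.1 zmed 33.9
215 [597.0, -102.0, -0.0] 217 [594.0, -102.0, -2.0] 219 [589.0, -102.0, 1.0] 221 [584.0, -104.0, 13.0] 223 [580.0, -104.0, 16.0] 225 [571.0, -109.0, 55.0] 227 [568.0, -109.0, 54.0] 229 [565.0, -109.0, 54.0] 231 [561.0, -109.0, 55.0] 233 [558.0, -109.0, 53.0] 235 [554.0, -109.0, 55.0] 237 [551.0, -109.0, 55.0] 239 [547.0, -109.0, 54.0] 241 [544.0, -109.0, 54.0] 243 [541.0, -109.0, 53.0] 245 [541.0, -104.0, 14.0] 247 [534.0, -109.0, 53.0] 249 [533.0, -104.0, 15.0] 251 [530.0, -104.0, 15.0] 253 [526.0, -105.0, 17.0] 255 [523.0, -105.0, 15.0] 257 [519.0, -104.0, 12.0] 259 [516.0, -104.0, 12.0] 261 [512.0, -105.0, 16.0] 263 [506.0, -110.0, 56.0] 265 [503.0, -109.0, 53.0] 267 [499.0, -109.0, 54.0] 269 [496.0, -109.0, 54.0] 271 [493.0, -110.0, 55.0] 273 [489.0, -109.0, 53.0] 275 [486.0, -110.0, 54.0] 277 [482.0, -110.0, 54.0] 279 [479.0, -110.0, 53.0] 281 [476.0, -109.0, 49.0] 283 [473.0, -105.0, 14.0] 285 [469.0, -105.0, 12.0] 287 [466.0, -105.0, 14.0] 289 [462.0, -105.0, 13.0] 291 [459.0, -105.0, 15.0] 293 [455.0, -105.0, 14.0] 295 [452.0, -105.0, 14.0] 297 [448.0, -109.0, 48.0] 299 [445.0, -109.0, 47.0] 301 [442.0, -110.0, 49.0] 303 [438.0, -109.0, 45.0] 305 [433.0, -104.0, -1.0] 307 [430.0, -103.0, -3.0] 309 [426.0, -104.0, -1.0] 311 [424.0, -108.0, 38.0]
```

View pics/crop0.png

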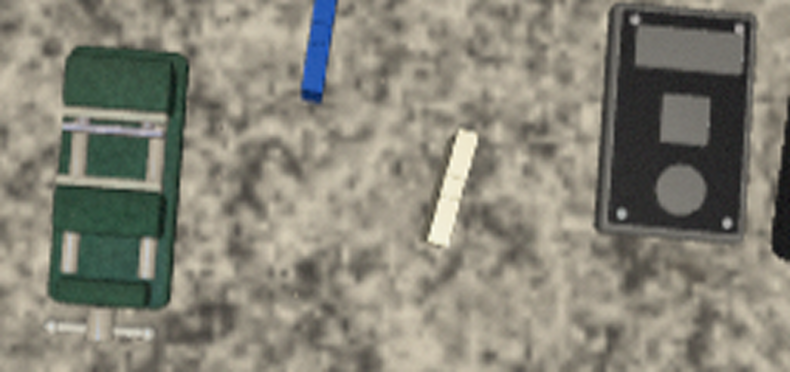

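The crop shows the vice's moving jaw in the middle, with its face at crop y≈183. The backstop plate is at y≈128, and the fixed jaw is on the far (+x) side. The pad has the bar far and the round key near. First I'll move above the coupon.

```bash
cat >> h.py <<'E'
from scipy.spatial.transform import Rotation as Ro
def mv(p0,y0,p1,y1):
    "shift in tool axes (mm) and turn about tool z (deg), tool down; mm/deg in"
    R=Ro.from_euler('xyz',[180,0,y0],degrees=True)
    print('shift',np.round(R.inv().apply(np.array(p1)-p0),1),'az',round(y0-y1,1))
E
python3 - <<'E'
from h import *
mv([223,-503,206],23.94,[501.5,-292,190],-16)
s=robot.snapshot('wrist'); print(np.round(s['T_tool_cam'],3),s['fx'])
E
```

```text
shift [340.2 -79.8  16. ] az 39.9
[[-0.001 -0.96  -0.28   0.082]
 [ 1.    -0.    -0.001 -0.   ]
 [ 0.001 -0.28   0.96  -0.179]
 [ 0.     0.     0.     1.   ]] 403.06483755803663
```

>>> arm_command:
  targets: [0,0,8,60,-14,4,-1,0,0,16,100,-24,8,-1,0,0,24,150,-35,12,-1,0,0,32,200,-47,16,-1,0,0,39.9,245,-58,16,-1,0,0,39.9,290,-68,16,-1,0,0,39.9,320,-75,16,-1,0,0,39.9,340.2,-79.8,16,-1,0,0,39.9,340.2,-79.8,16,-1,0,0,39.9,340.2,-79.8,16,-1,0,0,39.9,340.2,-79.8,16,-1,0,0,39.9,340.2,-79.8,16,-1]

```text
time: 1.35
tool_pos: [0.5007, -0.2928, 0.1895]
ee_rot: [3.141, 0.0, -0.281]
wrist_force: [-0.1, -0.2, -0.2]
width: 0.0943
finger_force: 0.0
```

```bash
cat >> h.py <<'E'
def wcloud(s):
    o=s['obs']; T=np.eye(4); T[:3,:3]=Ro.from_euler('xyz',o['ee_rot']).as_matrix(); T[:3,3]=o['tool_pos']
    return cloud(s,T@s['T_tool_cam'])
def rect(W,m,n):
    p=W[m][:,:2].astype(np.float32); r=cv2.minAreaRect(p*1000); print(n,m.sum(),np.round(np.array(r[0]),1),np.round(r[1],1),round(r[2],1),'zmed',np.round(np.nanmedian(W[m][:,2])*1000,1))
E
python3 - <<'E'
from h import *
s=snap('wrist','w1'); o=s['obs']; print(o['time'],o['tool_pos'],np.degrees(o['ee_rot']))
W=wcloud(s); c=s['color'].astype(int)
print('table',np.nanmedian(W[...,2]))
near=np.hypot(W[...,0]-.5015,W[...,1]+.292)<.05
rect(W,near&(W[...,2]>.057)&(W[...,2]<.07),'coupon top')
E
```

```text
1.35 [ 0.50071769 -0.29281091  0.18953939] [ 1.79981260e+02  6.32189980e-03 -1.60828193e+01]
table 0.0006218812760072079
coupon top 1228 [ 503.6 -291.3] [11.7 63.4] 74.2 zmed 63.7
```

View pics/w1.png

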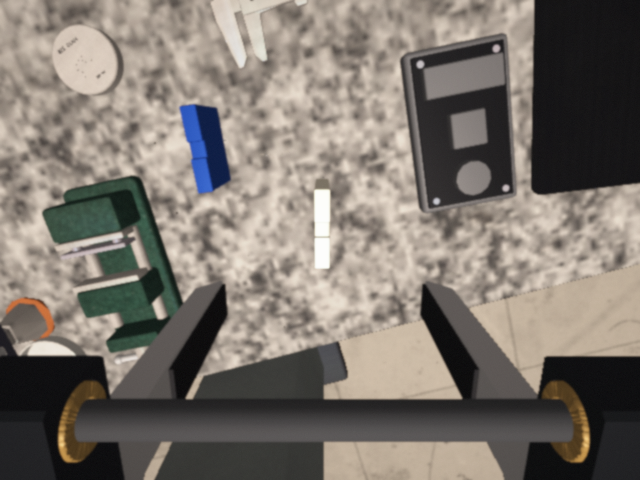

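The coupon is centred between the fingers at (322,228), with its plate along image rows, and nothing else is near the fingers. Descending now.

```bash
python3 - <<'E'
from h import *
mv([501.5,-292,190],-16,[503,-291.5,43],-15.9)
s=load('w1'); W=wcloud(s); 
for n,z0,z1 in(('vice hi',.050,.058),('pad keys',.031,.037)):
    m=(W[...,2]>z0)&(W[...,2]<z1); m[280:]=m[280:]&False if n!='vice hi' else m[280:]
    if n=='vice hi': m[:,200:]=0; m[340:]=0
    else: m[:,:400]=0; m[:,525:]=0
    k,l,st,c=cv2.connectedComponentsWithStats(m.astype(np.uint8))
    for i in range(1,k):
        if st[i,4]>60: rect(W,l==i,n)
E
```

```text
shift [  1.3  -0.9 147. ] az -0.1
vice hi 3117 [ 558.9 -106.9] [60.  35.6] 85.9 zmed 53.9
vice hi 361 [ 535.7 -104.7] [56.7  4.4] 85.8 zmed 53.8
vice hi 2300 [ 493.6 -102.3] [60.1 31.2] 85.4 zmed 53.1
pad keys 2652 [ 583.1 -429. ] [62.5 24. ] 84.9 zmed 33.8
pad keys 1266 [ 543.2 -425.4] [28.2 28. ] 85.1 zmed 33.8
pad keys 943 [ 503.6 -422. ] [28.2 28.4] 11.1 zmed 33.8
```

>>> arm_command:
  targets: [0,0,0,1.3,0,30,-0.2,0,0,0,1.3,0,60,-0.2,0,0,0,1.3,0,85,-0.2,0,0,0,1.3,0,105,-0.2,0,0,0,1.3,0,120,-0.2,0,0,0,1.3,0,133,-0.2,0,0,0,1.3,0,141,-0.2,0,0,0,1.3,0,147,-0.2,0,0,0,1.3,0,147,-0.2,0,0,0,1.3,0,147,-0.2]

```text
time: 2.4
tool_pos: [0.5034, -0.2924, 0.0432]
ee_rot: [3.141, -0.001, -0.279]
wrist_force: [-0.0, 0.5, 0.6]
width: 0.0561
finger_force: 0.0
```

>>> arm_command:
  targets: [0,0,0,0,0,0,0.3,0,0,0,0,0,0,0.6,0,0,0,0,0,0,0.75,0,0,0,0,0,0,1,0,0,0,0,0,0,1,0,0,0,0,0,0,1,0,0,0,0,0,0,1,0,0,0,0,0,0,1]

```text
time: 3.2
tool_pos: [0.503, -0.2921, 0.0425]
ee_rot: [3.142, -0.0, -0.279]
wrist_force: [0.7, -0.2, 0.5]
width: 0.0114
finger_force: 30.0
```

>>> arm_command:
  targets: [0,0,0,0,0,-5,1,0,0,0,0,0,-15,1,0,0,0,0,0,-30,1,0,0,0,0,0,-50,1,0,0,0,0,0,-75,1,0,0,0,0,0,-95,1,0,0,0,0,0,-107,1,0,0,0,0,0,-107,1,0,0,0,0,0,-107,1]

```text
time: 4.1
tool_pos: [0.5028, -0.292, 0.1494]
ee_rot: [3.142, 0.0, -0.279]
wrist_force: [0.2, -0.1, -2.4]
width: 0.0115
finger_force: 30.0
```

```bash
python3 - <<'E'
from h import *
mv([502.8,-292.4,150],-16,[520.1,-104.3,150],85.6)
E
```

```text
shift [ -35.2 -185.6   -0. ] az -101.6
```

>>> arm_command:
  targets: [0,0,-4,-1,-8,0,1,0,0,-12,-4,-22,0,1,0,0,-20,-7,-38,0,1,0,0,-28,-10,-54,0,1,0,0,-36,-13,-70,0,1,0,0,-44,-16,-86,0,1,0,0,-52,-19,-102,0,1,0,0,-60,-22,-118,0,1,0,0,-68,-25,-134,0,1,0,0,-76,-28,-148,0,1,0,0,-84,-31,-162,0,1,0,0,-92,-33,-174,0,1,0,0,-98,-35,-182,0,1,0,0,-101.6,-35.2,-185.6,0,1,0,0,-101.6,-35.2,-185.6,0,1,0,0,-101.6,-35.2,-185.6,0,1,0,0,-101.6,-35.2,-185.6,0,1]

```text
time: 5.8
tool_pos: [0.5198, -0.1042, 0.1488]
ee_rot: [-3.14, -0.0, 1.493]
wrist_force: [-0.3, 0.3, -1.2]
width: 0.0121
finger_force: 30.0
```

```bash
python3 - <<'E'
from h import *
s=snap('wrist','w2'); o=s['obs']; print(o['time'],o['tool_pos'],np.degrees(o['ee_rot']),o['wrist_force'])
W=wcloud(s)
m=(W[...,2]>.049)&(W[...,2]<.060)&(np.hypot(W[...,0]-.52,W[...,1]+.104)<.1)
k,l,st,c=cv2.connectedComponentsWithStats(m.astype(np.uint8))
for i in range(1,k):
    if st[i,4]>60: rect(W,l==i,'vice'); print(st[i])
t=snap('top','top2'); 
E
```

```text
5.8 [ 0.51978824 -0.10417464  0.14875985] [-1.79926673e+02 -3.58459820e-03  8.55641572e+01] [-0.33409637  0.31951531 -1.24733784]
vice 3402 [ 493.1 -101. ] [59.4 31.3] 85.8 zmed 52.9
[ 263  200   46   81 3402]
vice 3922 [ 559.  -105.6] [59.5 35.4] 85.7 zmed 53.8
[ 353  200   52   81 3922]
vice 442 [ 535.5 -104.4] [56.1  4. ] 85.4 zmed 53.6
[342 203   7  77 442]
```

View pics/w2.png

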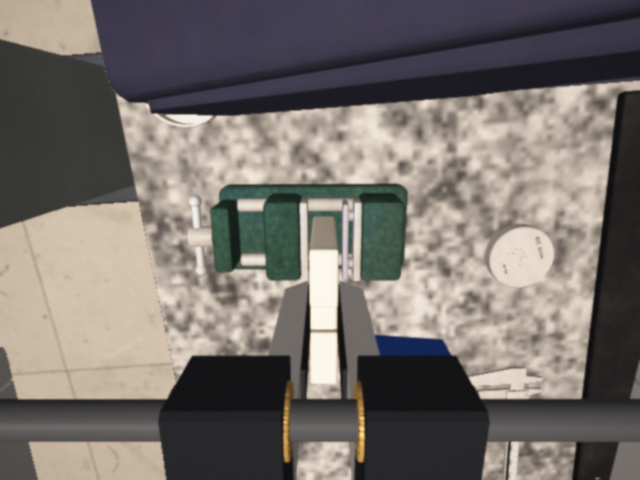

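The coupon (near end at cols 309–338) hangs over the gap between the jaw face (col ~303) and the backstop (col ~343). Measuring it against the vice in the same picture.

```bash
python3 - <<'E'
from h import *
s=load('w2'); W=wcloud(s)
m=(W[...,2]>.155)&(W[...,2]<.185); m[:215]=0; m[400:]=0; m[:,:300]=0; m[:,350:]=0
c=s['color'].astype(int); m&=c.min(-1)>150
rect(W,m,'coupon top'); z=W[m][:,2]; print(np.percentile(z,[5,50,95]))
m2=m&(abs(W[...,2]-np.median(z))<.002); rect(W,m2,'top only')
t=load('top2'); V=cloud(t); c=t['color'].astype(int)
m=(c.min(-1)>170)&(V[...,2]>.12)&(V[...,2]<.19); m[:200]=0;m[320:]=0;m[:,225:]&=True; m[:,300:]=0
print(m.sum()); 
if m.sum(): print(np.median(V[m],0))
E
```

```text
coupon top 3544 [ 520.2 -103.8] [64.5 11.9] 85.5 zmed 169.9
[0.16583353 0.16993353 0.1710262 ]
top only 2949 [ 520.2 -103.8] [64.5 11.8] 85.5 zmed 170.1
49
[ 0.51778878 -0.13165231  0.17023944]
```

>>> arm_command:
  targets: [0,0,0,0.5,0,10,1,0,0,0,0.5,0,25,1,0,0,0,0.5,0,40,1,0,0,0,0.5,0,52,1,0,0,0,0.5,0,62,1,0,0,0,0.5,0,70,1,0,0,0,0.5,0,77,1,0,0,0,0.5,0,82,1,0,0,0,0.5,0,86,1,0,0,0,0.5,0,88,1,0,0,0,0.5,0,89,1,0,0,0,0.5,0,89,1,0,0,0,0.5,0,89,1]

```text
time: 7.2
tool_pos: [0.5205, -0.1036, 0.0609]
ee_rot: [3.141, 0.0, 1.495]
wrist_force: [-0.5, 0.3, -2.2]
width: 0.0117
finger_force: 30.0
```

>>> arm_command:
  targets: [0,0,0,0,0,0.5,1,0,0,0,0,0,1,1,0,0,0,0,0,1.5,1,0,0,0,0,0,1.5,1]

```text
time: 7.6
tool_pos: [0.5201, -0.1035, 0.0589]
ee_rot: [-3.141, 0.0, 1.495]
wrist_force: [0.7, 0.7, -1.6]
width: 0.0116
finger_force: 30.0
```

>>> arm_command:
  targets: [0,0,0,0,0,0.5,1,0,0,0,0,0,0.5,1,0,0,0,0,0,1,1,0,0,0,0,0,1,1]

```text
time: 8.0
tool_pos: [0.5201, -0.1035, 0.0579]
ee_rot: [-3.141, 0.0, 1.495]
wrist_force: [-1.0, -0.5, -0.9]
width: 0.0119
finger_force: 30.0
```

>>> arm_command:
  targets: [0,0,0,0,0,0.5,1,0,0,0,0,0,0.5,1]

```text
time: 8.2
tool_pos: [0.5202, -0.1035, 0.0574]
ee_rot: [-3.141, 0.0, 1.495]
wrist_force: [0.4, -0.8, -1.3]
width: 0.0115
finger_force: 30.0
```

>>> arm_command:
  targets: [0,0,0,0,0,0.4,1,0,0,0,0,0,0.4,1]

```text
time: 8.4
tool_pos: [0.5202, -0.1035, 0.057]
ee_rot: [-3.142, 0.0, 1.495]
wrist_force: [1.1, 0.5, -2.0]
width: 0.0114
finger_force: 30.0
```

>>> arm_command:
  targets: [0,0,0,0,0,0.4,1,0,0,0,0,0,0.4,1]

```text
time: 8.6
tool_pos: [0.5202, -0.1035, 0.0566]
ee_rot: [-3.142, 0.0, 1.495]
wrist_force: [0.1, -0.8, -1.0]
width: 0.0114
finger_force: 30.0
```

>>> arm_command:
  targets: [0,0,0,0,0,0.3,1,0,0,0,0,0,0.3,1]

```text
time: 8.8
tool_pos: [0.5203, -0.1035, 0.0565]
ee_rot: [3.141, 0.0, 1.495]
wrist_force: [0.0, -0.1, -1.1]
width: 0.012
finger_force: 30.0
```

>>> arm_command:
  targets: [0,0,0,0,0,0.4,1,0,0,0,0,0,0.4,1]

```text
time: 9.0
tool_pos: [0.5203, -0.1035, 0.0565]
ee_rot: [3.141, 0.0, 1.495]
wrist_force: [-0.4, 0.4, 2.7]
width: 0.0117
finger_force: 30.0
```

>>> arm_command:
  targets: [0,0,0,0,0,0.4,1,0,0,0,0,0,0.4,1]

```text
time: 9.2
tool_pos: [0.5204, -0.1035, 0.0565]
ee_rot: [3.141, 0.0, 1.495]
wrist_force: [-1.7, 0.6, 5.9]
width: 0.0116
finger_force: 30.0
```

Contact with the bed: upward force, and the height has stopped changing. Releasing.

>>> arm_command:
  targets: [0,0,0,0,0,-0.6,1,0,0,0,0,0,-0.6,0.7,0,0,0,0,0,-0.6,0.6,0,0,0,0,0,-0.6,0.5,0,0,0,0,0,-0.6,0.4,0,0,0,0,0,-0.6,0.3,0,0,0,0,0,-0.6,0.3,0,0,0,0,0,-0.6,0.3]

```text
time: 10.0
tool_pos: [0.5202, -0.1035, 0.0561]
ee_rot: [-3.142, 0.0, 1.495]
wrist_force: [-0.4, 0.2, -0.2]
width: 0.033
finger_force: 0.0
```

>>> arm_command:
  targets: [0,0,0,0,0,-5,0.3,0,0,0,0,0,-15,0.3,0,0,0,0,0,-30,0.3,0,0,0,0,0,-50,0,0,0,0,0,0,-75,-0.5,0,0,0,0,0,-95,-1,0,0,0,0,0,-105,-1,0,0,0,0,0,-105,-1,0,0,0,0,0,-105,-1]

```text
time: 10.9
tool_pos: [0.5199, -0.1034, 0.1607]
ee_rot: [-3.141, -0.0, 1.495]
wrist_force: [-1.2, 0.1, 0.3]
width: 0.0774
finger_force: 0.0
```

```bash
python3 - <<'E'
from h import *
s=snap('wrist','w3'); o=s['obs']; print(o['time'],o['tool_pos'],np.degrees(o['ee_rot']),o['wrist_force'])
W=wcloud(s)
def comp(z0,z1,n):
    m=(W[...,2]>z0)&(W[...,2]<z1)&(np.hypot(W[...,0]-.52,W[...,1]+.104)<.1)
    k,l,st,c=cv2.connectedComponentsWithStats(m.astype(np.uint8))
    for i in range(1,k):
        if st[i,4]>60: rect(W,l==i,n)
comp(.049,.060,'vice'); comp(.070,.085,'coupon')
E
```

```text
10.9 [ 0.51993018 -0.10338598  0.16068611] [-1.79963168e+02 -3.14407001e-03  8.56396264e+01] [-1.22966092  0.09151369  0.32783896]
vice 3143 [ 493.1 -101.1] [59.6 31.3] 85.8 zmed 52.9
vice 3622 [ 559.  -105.7] [59.4 35.4] 85.7 zmed 53.7
vice 403 [ 535.5 -104.5] [56.   3.9] 85.5 zmed 53.6
coupon 1563 [ 520.8 -103. ] [64.4 12. ] 86.0 zmed 77.5
```

View pics/w3.png

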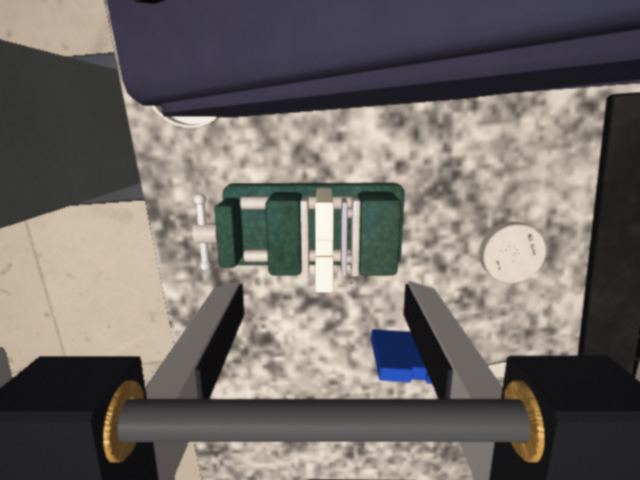

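The coupon stands upright between the jaws (image col 316–333, rows 190–290), and its top is at about 78 mm. It is centred along the jaws and clear of both faces. Next I'll check the gripper body's clearance to the tester before turning 90° for the jaw.

```bash
python3 - <<'E'
from h import *
for f,fn in(('top0',cloud),('w3',wcloud)):
    W=fn(load(f))
    m=(W[...,0]>.42)&(W[...,0]<.57)&(W[...,1]>-.06)&(W[...,1]<.3)&(W[...,2]>.03)
    if f=='w3': m[270:]=0
    for lo,hi in((.03,.1),(.1,.15),(.15,.2),(.2,.3),(.3,.6)):
        q=m&(W[...,2]>=lo)&(W[...,2]<hi)
        if q.sum(): print(f,lo,q.sum(),np.round(np.percentile(W[q][:,1],[0.5,5]),3))
mv([520.2,-103.5,161],85.6,[490.6,-101,161],-4.4)
E
```

```text
top0 0.03 335 [-0.015 -0.015]
top0 0.1 607 [-0.015 -0.015]
top0 0.15 5842 [-0.015 -0.014]
top0 0.2 11841 [-0.014 -0.003]
w3 0.03 316 [-0.013 -0.013]
w3 0.1 829 [-0.013 -0.013]
w3 0.15 15672 [-0.013 -0.013]
w3 0.2 23658 [-0.013 -0.012]
shift [  0.2 -29.7  -0. ] az 90.0
```

The tester's side wall is at y≈-14 mm. With the body's 177 mm across, a straight-down pinch would touch it. So I'll turn away from the wall and then tilt 6° so the body leans clear.

>>> arm_command:
  targets: [0,0,0,-20,-5,0,-1,0,0,0,-48.6,-15,0,-1,0,0,8,-48.6,-25.9,0,-1,0,0,16,-48.6,-25.9,0,-1,0,0,24,-48.6,-25.9,0,-1,0,0,32,-48.6,-25.9,0,-1,0,0,40,-48.6,-25.9,0,-1,0,0,48,-48.6,-25.9,0,-1,0,0,56,-48.6,-25.9,0,-1,0,0,64,-48.6,-25.9,0,-1,0,0,72,-48.6,-25.9,0,-1,0,0,80,-48.6,-25.9,0,-1,0,0,87,-48.6,-25.9,0,-1,0,0,90,-48.6,-25.9,0,-1,0,0,90,-48.6,-25.9,0,-1]

```text
time: 12.45
tool_pos: [0.4899, -0.1496, 0.1595]
ee_rot: [-3.141, 0.003, -0.076]
wrist_force: [0.4, 0.5, -0.3]
width: 0.0941
finger_force: 0.0
```

>>> arm_command:
  targets: [3,0,0,0,0,0,-1,6,0,0,0,0,0,-1,6,0,0,0,0,0,-1,6,0,0,0,0,0,-1]

```text
time: 12.85
tool_pos: [0.4903, -0.1501, 0.1604]
ee_rot: [-3.037, 0.001, -0.076]
wrist_force: [-0.3, -0.8, -0.5]
width: 0.0939
finger_force: 0.0
```

```bash
cat >> h.py <<'E'
def mvo(p1,dz=0):
    "shift in present tool axes to world point p1 (mm), from measured pose"
    o=robot.get_obs(); R=Ro.from_euler('xyz',o['ee_rot']); print(np.round(o['tool_pos']*1000,1),np.round(np.degrees(o['ee_rot']),2),'zaxis',np.round(R.as_matrix()[:,2],3),'shift',np.round(R.inv().apply(np.array(p1)-o['tool_pos']*1000),1))
E
python3 - <<'E'
from h import *
s=snap('wrist','w4'); W=wcloud(s)
m=(W[...,2]>.049)&(W[...,2]<.060)&(np.hypot(W[...,0]-.52,W[...,1]+.104)<.1)
k,l,st,c=cv2.connectedComponentsWithStats(m.astype(np.uint8))
for i in range(1,k):
    if st[i,4]>60: rect(W,l==i,'vice')
# pinch (490.6,-101,45): TCP = pinch + 19*zaxis
R=Ro.from_euler('xyz',robot.get_obs()['ee_rot']).as_matrix()
mvo(np.array([490.6,-101,45])+19*R[:,2]); mvo(np.array([490.6,-101,100])+19*R[:,2])
E
```

```text
vice 4217 [ 558.9 -106.2] [60.4 35.2] 85.6 zmed 53.9
vice 476 [ 535.6 -104.4] [56.1  4.1] 85.7 zmed 53.7
vice 249 [ 526.3 -105.2] [63.1 10.1] 76.1 zmed 54.9
vice 2991 [ 493.4 -101.6] [60.1 31.5] 85.7 zmed 53.0
[ 490.4 -149.8  160.6] [-1.7402e+02  5.0000e-02 -4.3400e+00] zaxis [ 0.007  0.104 -0.995] shift [ -3.4 -36.4 139.1]
[ 490.4 -149.8  160.6] [-1.7402e+02  5.0000e-02 -4.3400e+00] zaxis [ 0.007  0.104 -0.995] shift [ -3.5 -42.1  84.4]
```

>>> arm_command:
  targets: [0,0,0,-1,-20,40,-1,0,0,0,-3,-42,84,-1,0,0,0,-3,-42,84,-1,0,0,0,-3,-40,105,-1,0,0,0,-3,-38.5,118,-1,0,0,0,-3,-37.5,128,-1,0,0,0,-3,-36.8,135,-1,0,0,0,-3,-36.4,139,-1,0,0,0,-3,-36.4,139,-1,0,0,0,-3,-36.4,139,-1]

```text
time: 13.9
tool_pos: [0.492, -0.0995, 0.0273]
ee_rot: [-3.037, -0.001, -0.076]
wrist_force: [1.0, 0.0, 0.4]
width: 0.0941
finger_force: 0.0
```

```bash
python3 - <<'E'
from h import *
snap('wrist','w5'); R=Ro.from_euler('xyz',robot.get_obs()['ee_rot']).as_matrix()
mvo(np.array([490.9,-101.2,45])+19*R[:,2])
E
```

```text
[492.1 -99.5  27.4] [-1.7403e+02 -8.0000e-02 -4.3700e+00] zaxis [ 0.009  0.104 -0.995] shift [-1.  -0.   1.3]
```

View pics/w5.png

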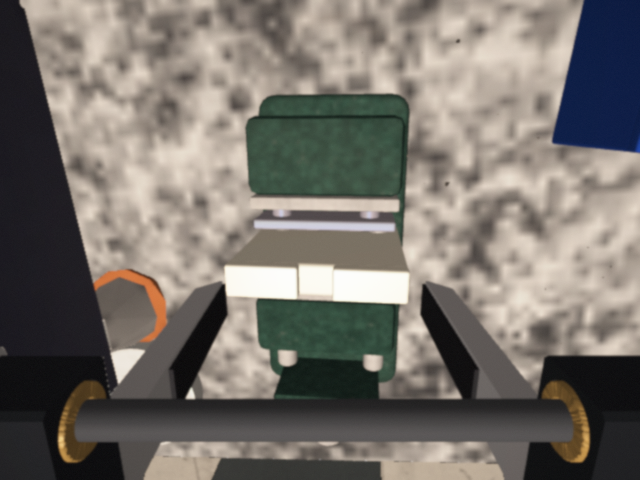

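The fingers are astride the moving jaw, clear of the coupon (227–408, row ~280) and of the tester on the left. Closing on the jaw.

>>> arm_command:
  targets: [0,0,0,-1,0,0,-0.7,0,0,0,-1,0,0,-0.45,0,0,0,-1,0,0,-0.35,0,0,0,-1,0,0,-0.25,0,0,0,-1,0,0,0,0,0,0,-1,0,0,0.5,0,0,0,-1,0,0,0.5,0,0,0,-1,0,0,0.5]

```text
time: 14.75
tool_pos: [0.4905, -0.1008, 0.0266]
ee_rot: [-3.04, -0.0, -0.076]
wrist_force: [-0.1, -5.0, -1.9]
width: 0.0615
finger_force: 29.6
```

>>> arm_command:
  targets: [0,0,0,0.5,0,0,0.5,0,0,0,1,0,0,0.5,0,0,0,1.5,0,0,0.5,0,0,0,2,0,0,0.5,0,0,0,2.5,0,0,0.5,0,0,0,3,0,0,0.5,0,0,0,3.5,0,0,0.5,0,0,0,4,0,0,0.5]

```text
time: 15.55
tool_pos: [0.4921, -0.1009, 0.0265]
ee_rot: [-3.04, 0.005, -0.075]
wrist_force: [-6.5, -5.4, 2.8]
width: 0.0617
finger_force: 29.8
```

>>> arm_command:
  targets: [0,0,0,0.5,0,0,0.5,0,0,0,1,0,0,0.5,0,0,0,1.5,0,0,0.5,0,0,0,2,0,0,0.5,0,0,0,2.5,0,0,0.5,0,0,0,3,0,0,0.5,0,0,0,3.5,0,0,0.5,0,0,0,4,0,0,0.5]

```text
time: 16.35
tool_pos: [0.4961, -0.1012, 0.0266]
ee_rot: [-3.04, 0.005, -0.075]
wrist_force: [-6.4, -5.8, 3.0]
width: 0.0618
finger_force: 29.8
```

>>> arm_command:
  targets: [0,0,0,0.5,0,0,0.5,0,0,0,1,0,0,0.5,0,0,0,1.5,0,0,0.5,0,0,0,2,0,0,0.5]

```text
time: 16.75
tool_pos: [0.4979, -0.1013, 0.0266]
ee_rot: [-3.04, 0.006, -0.075]
wrist_force: [-7.4, -5.2, 1.7]
width: 0.062
finger_force: 29.8
```

>>> arm_command:
  targets: [0,0,0,0.5,0,0,0.5,0,0,0,1,0,0,0.5,0,0,0,1.5,0,0,0.5,0,0,0,2,0,0,0.5,0,0,0,2.5,0,0,0.5,0,0,0,3,0,0,0.5]

```text
time: 17.35
tool_pos: [0.5005, -0.1015, 0.0266]
ee_rot: [-3.04, 0.007, -0.075]
wrist_force: [-7.1, -4.9, 4.9]
width: 0.0618
finger_force: 29.8
```

>>> arm_command:
  targets: [0,0,0,0.4,0,0,0.5,0,0,0,0.8,0,0,0.5,0,0,0,1.2,0,0,0.5,0,0,0,1.5,0,0,0.5]

```text
time: 17.75
tool_pos: [0.5021, -0.1016, 0.0266]
ee_rot: [-3.04, 0.006, -0.075]
wrist_force: [-6.0, -5.0, 3.6]
width: 0.0618
finger_force: 29.8
```

>>> arm_command:
  targets: [0,0,0,0.4,0,0,0.5,0,0,0,0.8,0,0,0.5,0,0,0,1.2,0,0,0.5,0,0,0,1.5,0,0,0.5]

```text
time: 18.15
tool_pos: [0.5036, -0.1017, 0.0265]
ee_rot: [-3.04, 0.007, -0.075]
wrist_force: [-7.9, -5.8, 5.5]
width: 0.0619
finger_force: 29.8
```

>>> arm_command:
  targets: [0,0,0,0.4,0,0,0.5,0,0,0,0.8,0,0,0.5,0,0,0,1,0,0,0.5]

```text
time: 18.45
tool_pos: [0.5039, -0.1017, 0.0265]
ee_rot: [-3.04, 0.008, -0.075]
wrist_force: [-9.1, -5.3, 5.7]
width: 0.0616
finger_force: 29.8
```

>>> arm_command:
  targets: [0,0,0,0.4,0,0,0.5,0,0,0,0.8,0,0,0.5,0,0,0,1,0,0,0.5]

```text
time: 18.75
tool_pos: [0.5042, -0.1018, 0.0265]
ee_rot: [-3.04, 0.01, -0.075]
wrist_force: [-11.8, -5.8, 6.3]
width: 0.0618
finger_force: 29.9
```

>>> arm_command:
  targets: [0,0,0,0.4,0,0,0.5,0,0,0,0.8,0,0,0.5,0,0,0,1,0,0,0.5]

```text
time: 19.05
tool_pos: [0.5045, -0.1018, 0.0265]
ee_rot: [-3.04, 0.011, -0.074]
wrist_force: [-12.1, -4.0, 7.8]
width: 0.0612
finger_force: 29.9
```

>>> arm_command:
  targets: [0,0,0,0.5,0,0,0.5,0,0,0,1,0,0,0.5,0,0,0,1.5,0,0,0.5,0,0,0,1.5,0,0,0.5]

```text
time: 19.45
tool_pos: [0.505, -0.1018, 0.0265]
ee_rot: [-3.04, 0.014, -0.074]
wrist_force: [-14.8, -5.6, 10.2]
width: 0.0619
finger_force: 30.0
```

>>> arm_command:
  targets: [0,0,0,0.5,0,0,0.5,0,0,0,1,0,0,0.5,0,0,0,1,0,0,0.5]

```text
time: 19.75
tool_pos: [0.5052, -0.1018, 0.0265]
ee_rot: [-3.04, 0.015, -0.074]
wrist_force: [-17.5, -5.9, 11.4]
width: 0.062
finger_force: 30.0
```

>>> arm_command:
  targets: [0,0,0,0.6,0,0,0.5,0,0,0,0.6,0,0,0.5]

```text
time: 19.95
tool_pos: [0.5054, -0.1018, 0.0265]
ee_rot: [-3.04, 0.016, -0.074]
wrist_force: [-19.7, -4.0, 11.1]
width: 0.0618
finger_force: 30.0
```

>>> arm_command:
  targets: [0,0,0,0,0,0,0.5]

```text
time: 20.05
tool_pos: [0.5054, -0.1018, 0.0265]
ee_rot: [-3.04, 0.016, -0.074]
wrist_force: [-17.7, -5.0, 12.2]
width: 0.0615
finger_force: 30.0
```

>>> arm_command:
  targets: [0,0,0,0,0,0,0.5]

```text
time: 20.15
tool_pos: [0.5054, -0.1018, 0.0265]
ee_rot: [-3.04, 0.016, -0.074]
wrist_force: [-18.8, -5.2, 12.5]
width: 0.0616
finger_force: 30.0
```

The hand reads about 18.5 N, which is about 12 N on the coupon. I'll ease the push a little, let go and retreat along the tilted axis.

>>> arm_command:
  targets: [0,0,0,-1.5,0,0,0.5,0,0,0,-3,0,0,0.5,0,0,0,-4,0,0,0.5,0,0,0,-4,0,0,-0.3,0,0,0,-5,0,0,-0.5,0,0,0,-6,0,0,-0.8,0,0,0,-7,0,0,-1,0,0,0,-7,0,0,-1,0,0,0,-7,0,0,-1,0,0,0,-7,0,0,-1]

```text
time: 21.15
tool_pos: [0.5057, -0.1001, 0.0267]
ee_rot: [-3.037, -0.0, -0.076]
wrist_force: [0.0, -0.1, -0.3]
width: 0.0937
finger_force: 0.0
```

>>> arm_command:
  targets: [0,0,0,0,0,-10,-1,0,0,0,0,0,-30,-1,0,0,0,0,0,-60,-1,0,0,0,0,0,-100,-1,0,0,0,0,0,-130,-1,0,0,0,0,0,-130,-1,-3,0,0,0,20,-130,-1,-6,0,0,0,50,-130,-1,-6,0,0,0,50,-130,-1,-6,0,0,0,50,-130,-1]

```text
time: 22.15
tool_pos: [0.5004, -0.1626, 0.15]
ee_rot: [-3.14, 0.001, -0.077]
wrist_force: [-0.2, 0.2, -0.1]
width: 0.0938
finger_force: 0.0
```

```bash
python3 - <<'E'
from h import *
s=snap('wrist','w6'); W=wcloud(s); mvo([503,-422.5,100])
def comp(z0,z1,n):
    m=(W[...,2]>z0)&(W[...,2]<z1)&(np.hypot(W[...,0]-.52,W[...,1]+.104)<.1)
    k,l,st,c=cv2.connectedComponentsWithStats(m.astype(np.uint8))
    for i in range(1,k):
        if st[i,4]>60: rect(W,l==i,n)
comp(.049,.0555,'vice'); comp(.074,.085,'coupon')
E
```

```text
[ 500.5 -162.5  150.2] [-1.799e+02  6.000e-02 -4.360e+00] zaxis [-0.001  0.002 -1.   ] shift [ 22.3 259.1  49.8]
vice 4493 [ 559.3 -106.3] [60.4 34.9] 85.6 zmed 53.9
vice 615 [ 536.6 -105. ] [63.   8.3] 81.8 zmed 53.7
vice 2655 [ 505.3 -102.4] [60. 26.] 85.4 zmed 53.0
coupon 1317 [520.3 -13.3] [ 2.5 85.8] 89.8 zmed 79.8
coupon 1681 [ 529.2 -103.8] [64.  12.1] 85.8 zmed 77.8
```

View pics/w6.png

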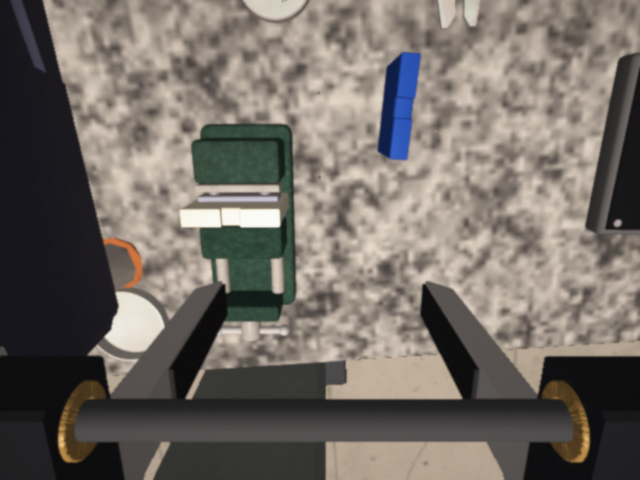

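The coupon is upright and clamped between jaw and backstop at (180–280, row 217). It is still centred, and nothing else has moved. Now the keys, with closed fingers.

>>> arm_command:
  targets: [0,0,0,3,30,0,0,0,0,0,7,75,0,0.5,0,0,0,11,120,0,1,0,0,0,15,165,0,1,0,0,0,19,210,0,1,0,0,0,21,240,10,1,0,0,0,22.3,259.1,40,1,0,0,0,22.3,259.1,70,1,0,0,0,22.3,259.1,80,1,0,0,0,22.3,259.1,80,1,0,0,0,22.3,259.1,80,1]

```text
time: 23.3
tool_pos: [0.5042, -0.4231, 0.0722]
ee_rot: [3.141, -0.002, -0.075]
wrist_force: [0.8, 0.2, 0.6]
width: 0.0093
finger_force: 0.0
```

```bash
python3 - <<'E'
from h import *
s=snap('wrist','w7'); W=wcloud(s); mvo([503,-422.5,45]); print(robot.get_obs()['width'])
m=(W[...,2]>.031)&(W[...,2]<.037)&(np.hypot(W[...,0]-.54,W[...,1]+.425)<.09)
k,l,st,c=cv2.connectedComponentsWithStats(m.astype(np.uint8))
for i in range(1,k):
    if st[i,4]>60: rect(W,l==i,'key')
E
```

```text
[ 504.6 -423.5   73.1] [ 1.7988e+02 -1.6000e-01 -4.3100e+00] zaxis [ 0.003 -0.002 -1.   ] shift [-1.7 -0.9 28.1]
0.005270469192588031
key 5582 [ 583.2 -429.2] [62.1 24. ] 85.0 zmed 33.8
key 2541 [ 543.4 -425.7] [27.8 28.2] 84.7 zmed 33.9
key 1650 [ 504.2 -422.1] [27.3 27.9] 44.3 zmed 33.9
```

View pics/w7.png

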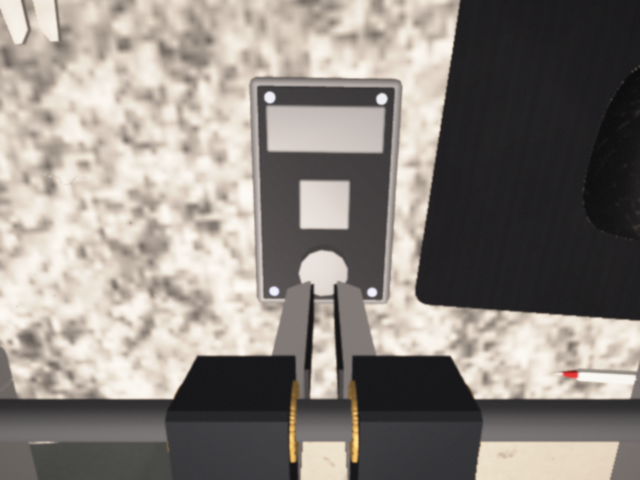

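The closed fingers are just over the round key (324,270). The square (325,205) and bar (325,130) are well apart from it. Pressing the round key.

>>> arm_command:
  targets: [0,0,0,-1,0,10,1,0,0,0,-1,0,20,1,0,0,0,-1,0,27,1,0,0,0,-1,0,32,1,0,0,0,-1,0,35,1,0,0,0,-1,0,37.5,1,0,0,0,-1,0,39.5,1,0,0,0,-1,0,41,1,0,0,0,-1,0,41,1,0,0,0,-1,0,41,1]

```text
time: 24.35
tool_pos: [0.5024, -0.4233, 0.0304]
ee_rot: [3.141, -0.0, -0.076]
wrist_force: [-2.2, 2.3, 4.2]
width: 0.0003
finger_force: 2.0
```

>>> arm_command:
  targets: [0,0,0,0,0,0.8,1,0,0,0,0,0,1.6,1,0,0,0,0,0,1.6,1,0,0,0,0,0,1.6,1]

```text
time: 24.75
tool_pos: [0.5025, -0.4235, 0.0286]
ee_rot: [3.141, -0.0, -0.076]
wrist_force: [-2.5, 2.5, 5.0]
width: 0.0004
finger_force: 2.6
```

>>> arm_command:
  targets: [0,0,0,0,0,-5,1,0,0,0,0,0,-15,1,0,0,0,0,0,-32,1,0,0,0,0,0,-32,1,0,0,0,20,0,-32,1,0,0,0,50,0,-32,1,0,0,0,75,0,-32,1,0,0,0,79.7,0,-32,1,0,0,0,79.7,0,-32,1,0,0,0,79.7,0,-32,1,0,0,0,79.7,0,-32,1]

```text
time: 25.85
tool_pos: [0.5807, -0.4296, 0.0602]
ee_rot: [-3.142, 0.001, -0.077]
wrist_force: [-1.0, 0.1, -0.6]
width: 0.0005
finger_force: 0.0
```

>>> arm_command:
  targets: [0,0,0,1,0,10,1,0,0,0,1,0,18,1,0,0,0,1,0,23,1,0,0,0,1,0,26,1,0,0,0,1,0,28.5,1,0,0,0,1,0,30.5,1,0,0,0,1,0,32,1,0,0,0,1,0,32,1,0,0,0,1,0,32,1]

```text
time: 26.75
tool_pos: [0.5828, -0.4295, 0.0289]
ee_rot: [3.141, -0.0, -0.076]
wrist_force: [-3.8, 1.5, 5.2]
width: 0.0005
finger_force: 2.5
```

The bar is pressed (5.1 mm, 5.2 N). Retreating, then a last check.

>>> arm_command:
  targets: [0,0,0,0,0,-8,1,0,0,0,0,0,-25,1,0,0,0,0,0,-60,1,0,0,0,0,0,-100,1,0,0,0,0,0,-130,1,0,0,0,0,0,-130,1,0,0,0,0,0,-130,1,0,0,0,0,0,-130,1]

```text
time: 27.55
tool_pos: [0.5823, -0.4289, 0.1561]
ee_rot: [-3.14, 0.002, -0.076]
wrist_force: [-0.2, 0.6, -0.6]
width: 0.0005
finger_force: 0.0
```

```bash
python3 - <<'E'
from h import *
t=snap('top','top9'); W=cloud(t); a=load('top0')
m=(W[...,2]>.070)&(W[...,2]<.085)&(np.hypot(W[...,0]-.525,W[...,1]+.104)<.05); rect(W,m,'coupon')
for n,u0,u1,v0,v1 in(('block',268,302,150,188),('dish',175,216,288,332),('caliper',340,452,148,196),('blue',318,340,192,242)):
    d=np.abs(t['color'][v0:v1,u0:u1].astype(int)-a['color'][v0:v1,u0:u1]).max(-1); print(n,(d>40).sum(),d.max())
print(robot.get_obs()['time'],robot.get_obs()['tool_pos'],robot.get_obs()['wrist_force'])
E
```

```text
coupon 286 [ 527.5 -104.7] [64.  12.1] 85.6 zmed 77.5
block 0 34
dish 0 33
caliper 825 170
blue 0 33
27.6 [ 0.5820646  -0.42879692  0.15549277] [ 0.06698296 -0.11010511  0.01267155]
```

View pics/top9.png

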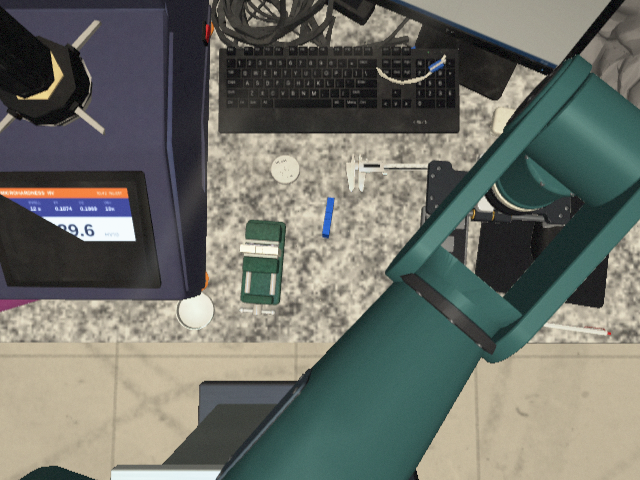

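The caliper (345–430, row 167) has not moved; the arm only hides its end. The coupon is clamped at (260,247). Handing in.

```bash
python3 -c "
from bench import robot
print(robot.close_job())"
```

```text
the job is handed in; nothing more can be done
None
```

The job is handed in at about 28 s: the coupon stands clamped in the vice (pushed to about 12 N by the wrist reading), the round then bar keys were pressed and the square one left alone, and the block, dish and caliper show no movement in the last picture, though the arm hid one end of the caliper.

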